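Start the test kiln with its guarded dial

TASK

Start the test kiln: reach into the well of the control box, push the safety dial in against its spring and turn it clockwise (it is locked unless pushed in: never wrench it), feeling gently for the technician's hidden limit stop, until it rests firmly but unforced against that stop. Leave the dial there, sprung back out, then press the green start button fully down and let it go. Leave the pots and tools around it where they are.

Things in the scene. Friction and masses are not known exactly. Their poses are not given: they have to be found in the camera images.
- control_box: blue-topped grey control box fixed to the table, 200 (its x) x 300 (its y) x 120 mm high; origin at the centre of its underside, z up. The dial's well is centred at x 0, y +55 mm, the green button at x 0, y -95 mm
- well_rim (a point): centre of the mouth of the dial's round well, in the box's top (120 mm above the table), x and y as the box's. The well is 86 mm across and 60 mm deep. Tick marks lie round it; the red one, towards +x of the box, is OFF. A limit stop hides under its floor: a leaf spring (blade) of 4 N m per rad that meets a tab on the dial 22 mm from its axis
- dial_grip (a point): on the dial's axis, at the height to grip (102 mm over the table): 10 mm under the top of its bar, 18 mm under the well's rim. The dial is a white upright bar, 42 mm long (point's x), 14 mm thick (point's y: pinch here), from 76 to 112 mm over the table, on a skirt 40 mm across below it. The point turns and sinks with the dial; a red line on the bar's +x half is its pointer
- dial (a joint): turn in rad, clockwise from above; 0 = OFF, the start, bar along the box's x. Friction 0.05 N m. A safety post blocks it at about 0.06 unless pushed in 4 mm or more; past 0.6 it is clear of the post. The limit stop begins to bear anywhere from 0.8 to 1.4. A torque 0.1 to 0.3 N m over friction is firm and safe; 0.45 forces the stop. Let go, it creeps back 0.1 rad at most
- dial_press (a joint): how far the dial is pushed in (down), in m, 0 = out, 0.008 = end of its travel. Spring: 3.6 N to start, 900 N/m after that (7.2 N at 4 mm, 10.8 N at 8 mm)
- start_top (a point): centre of the top of the green round start button, 28 mm across, in a black housing; pressed straight down
- start (a joint): how far the start button is pressed, in m, 0 = up, 0.006 = fully down (5 N), springs back
- test_cup: small terracotta cup, 40 mm across and 40 mm tall, loose on top of the control box, origin under its foot; leave alone
- glaze_jar: amber glass jar with white cap, 64 mm across, 85 mm tall, origin under its foot; leave alone
- white_cup: white cup, 76 mm across, 85 mm tall, origin under its foot; leave alone
- bowl: blue bowl, 110 mm across, 50 mm tall, origin under its foot; leave alone
- brush: brush 200 mm long, lying on the table; leave alone
- sponge_holder: round yellow plastic float, 80 mm across, 26 mm tall; leave alone
- rib: flat wooden throwing rib, 100 x 50 x 8 mm; leave alone

How it is judged:
On the way, in this order (a step that is already met when the one before it is completed fails the run):
1. the dial is pushed in by at least 3 mm at OFF (value of joint dial_press above 0.003 m and value of joint dial below 0.2 rad), for 0.05 s.
2. the dial bears on its limit stop with 2 N or more (about 0.045 N m) (contact force between tab and blade above 2 N), for 0.2 s.
3. the start button is pressed fully (5 mm or more), with the dial let go, sprung out and still within 0.12 rad of its stop (value of joint start above 0.005 m and value of joint dial_press below 0.0015 m and distance between tab and blade below 0.0078 m and contact force between the fingers and dial below 0.1 N), for 0.05 s.
At the end, for the whole second after the job is handed in: the dial rests, released and sprung out (pushed in less than 1.5 mm), within 0.12 rad of its hidden limit stop, and the start button is up again (less than 2 mm down) (distance between tab and blade below 0.0078 m and value of joint dial_press below 0.0015 m and value of joint start below 0.002 m and velocity of joint dial between -0.05 and 0.05 rad/s); the robot touches nothing.
It fails at once if the limit stop is forced (more than 20 N on it, about 0.45 N m on the dial) (contact force between tab and blade above 20 N).
It fails at once if the dial is forced against its safety post (more than 40 N, about 1 N m, turned without being pushed in) (contact force between tab and post above 40 N).
It fails at once if a pot or tool is shifted by more than 30 mm (distance of any of test_cup, glaze_jar, white_cup, bowl, brush, sponge_holder, rib from where it was at the start of the episode above 0.03 m).
It also fails if it takes over 69 s, if anything falls off the work surface, if the arm or the gripper's body presses on something with over 40 N, if the wrist force passes 120 N, or if a joint passes its speed limit or range.

ROBOT

A 6-joint arm with a two-finger parallel gripper is mounted at the origin on the work surface. World frame = base frame: x ahead of the robot, y to its left, z up, the work surface at z = 0. Lengths are in m, angles in rad, forces in N, time in s.
With the tool pointing down it reaches from about 0.325 to 0.85 m from the base axis. Payload 4.4 kg.
Tool frame: the origin (TCP) lies midway between the tips of the shut fingers; the grasp point (between the pads) lies 19 mm behind it; z points along the fingers, y is the direction in which the jaws open and shut (so a half turn about z gives the same grasp; the last joint's range is limited). The gripper opens to 94 mm and grips with 3 to 60 N. Pads are 16 mm wide; open, the fingers measure 119 mm over their backs; the gripper's body (75 mm by 177 mm) begins 78 mm behind the grasp point.
Start: joints at [1.018, 0.207, 1.542, -0, 1.393, -0.15], TCP at [0.225, 0.529, 0.205] pointing down, gripper open.
Joint ranges: [-2.73, 2.73], [-0.86, 2.22], [0.23, 2.46], [-1.11, 4.25], [0.08, 2.63], [-2.82, 2.82]. Speed limits (rad/s): [2.79, 2.79, 3.14, 3.14, 3.14, 3.14].

INTERFACE

Orientations are given as a unit quaternion [x, y, z, w].
In Python, from workcell import read_state, optics, arm, spotter gives the robot as it stands.
- The arm moves only by the shell command python3 -m jog 'ROWS' [FORCE]. ROWS is JSON, a list of rows, each an object with "dp": the shift along the tool's x, y, z in units of 40 mm (1.0 is 40 mm), a list of three; "twist": the turn, a rotation vector about the tool's x, y, z in units of 6 degrees (1.0 is 6 degrees), a list of three; "hand": the opening, from 0 (shut) to 1 (fully open). In form: [{"dp": [tx, ty, tz], "twist": [wx, wy, wz], "hand": hand}, ...]. A call has 1 to 10 rows; each row shifts and turns the commanded pose from where the row before left it, along the tool's axes as they then stand; what a row does not reach is not made up. A row lasts 1/12 s, in which the tool goes at most 41.7 mm and 7.16 degrees, less where a joint would pass 70% of its speed; a pose out of reach is approached as far as the arm can. A call is refused whole if a number of a shift passes 1 or a number of a turn 1, either way. A call with a gripper value outside its range is refused whole. The fingers move at their own pace and stop on an object; FORCE is the grip in N (left out, the last holds). Time passes only in rows, so rows that do not move let the fingers close. It gives the time, the measured TCP pose, the force and the opening at its end, in the units of the state.
- read_state(): the state, without advancing time (a new reading comes with each control period).
- optics.read_camera(name): name is "side" or "top"; returns a dict with "img" (400x640x3 uint8, red, green, blue), "intrinsics" (3x3 intrinsics, pixels), "dist" ([k1, k2, p1, p2, k3] as OpenCV has them; the pictures are not rectified), "rvec" (rotation vector, rad) and "tvec" (3), from world to camera coordinates, as OpenCV has them. Camera axes: x right, y down, z forward; pixel columns grow to the right and rows downward; lengths in m; the calibration is good to about 2 mm. A picture is of the moment at which its call begins. There is no depth.
- arm.job_done(): hands the job in, once; it reports no verdict.
Trained networks look in the newest picture that a camera, given by its name, has taken for a name from the list of things; names that differ only in an ending like _2 or _b are one class to them, and where a whole thing is asked for, a point or a joint stands for the part that bears it (a point fixed in the world has none). Each returns a list of dicts, best first, with "conf" (0 to 1); they miss things now and then, are a little off and sometimes report something else, mostly with a low value. They report only what shows in the picture. A call takes as long as a camera call.
- spotter.recognise(thing, camera): "location" ([x, y, z] in m, in world coordinates, good to about 4 mm: the middle of the surface that is visible of it).
- spotter.spot_point(thing, camera): "location" ([x, y, z] in m, in world coordinates, good to about 4 mm: a listed point, or the origin of a listed thing).
The state is a dict: "clock": time; "q": joint angles; "joint_vel": joint speeds; "tau": joint torques, N m; "position": TCP position; "ee_rot": TCP orientation; "wrist_force": force on the tool from outside, world axes, zero at the start; "torque": the same for the moment, N m; "opening": finger opening in m.
Only numpy, scipy, OpenCV 4.12 (cv2) and the standard library are available. Lean on these libraries where they do the work, as an engineer would, in place of code of your own. Each camera call takes 0.05 s, during which the arm holds its last target. There are 200 camera calls.

## Working session

There is one attempt and no reset: what is moved stays moved. The work goes in short steps, Python scripts to look and compute and a shell command to move; the robot and the scene stay as the last step left them, time stands still between calls to the robot, and variables do not carry over. Pictures are saved under pics/ and viewed, about 8 in all and at most 12, crops included, and the job is handed in when it is done.

```bash
ls; mkdir -p pics
python3 - <<'E'
from workcell import read_state, optics, arm, spotter
import cv2
s=read_state();print(s)
for c in("top","side"):
    r=optics.read_camera(c);cv2.imwrite(f"pics/{c}0.png",r["img"][:,:,::-1])
    for n in("control_box","well_rim","dial_grip","start_top","test_cup"):
        print(c,n,[( [round(v,4) for v in d["location"]],round(d["conf"],2)) for d in spotter.spot_point(n,c)[:2]])
E
```

```text
pics
{'clock': 0.0, 'q': array([ 1.01849974e+00,  2.07383304e-01,  1.54292984e+00, -3.57227498e-05,
        1.39347591e+00, -1.50495611e-01]), 'joint_vel': array([-0.00101543, -0.0007853 ,  0.00030181, -0.00051999, -0.00055361,
        0.00139607]), 'tau': array([ 6.12524600e-04, -3.70870900e+01, -2.81422395e+01,  6.98847882e-02,
        3.59365193e-02, -1.76636563e-04]), 'position': array([0.22446822, 0.52851615, 0.20432307]), 'ee_rot': array([ 1.99548559e-01,  9.79887323e-01, -1.03713941e-03, -3.61505283e-04]), 'wrist_force': array([ 0.3875272 , -0.50074956,  0.1748449 ]), 'torque': array([-0.04798009,  0.02775416,  0.03413813]), 'opening': 0.09382418053294465}
top control_box [([0.585, -0.0678, -0.0023], 0.65)]
top well_rim [([0.6023, -0.0144, 0.123], 0.84)]
top dial_grip [([0.601, -0.0103, 0.0999], 0.65)]
top start_top [([0.5652, -0.1572, 0.1423], 0.59)]
top test_cup [([0.641, -0.1129, 0.1239], 0.66)]
side control_box [([0.5915, -0.0627, 0.0024], 0.97)]
side well_rim [([0.5996, -0.0067, 0.1233], 0.8), ([0.6427, -0.1126, 0.1195], 0.7)]
side dial_grip [([0.6045, -0.0137, 0.1046], 0.62), ([0.4253, -0.3349, -0.0033], 0.48)]
side start_top [([0.5688, -0.1518, 0.1407], 0.59)]
side test_cup [([0.6424, -0.1121, 0.1204], 0.6)]
```

View pics/top0.png

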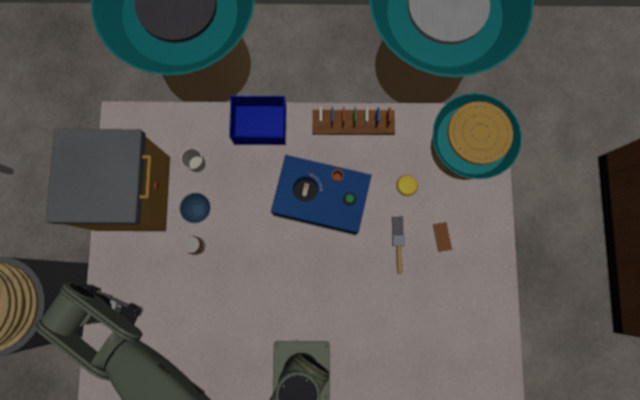

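View pics/side0.png

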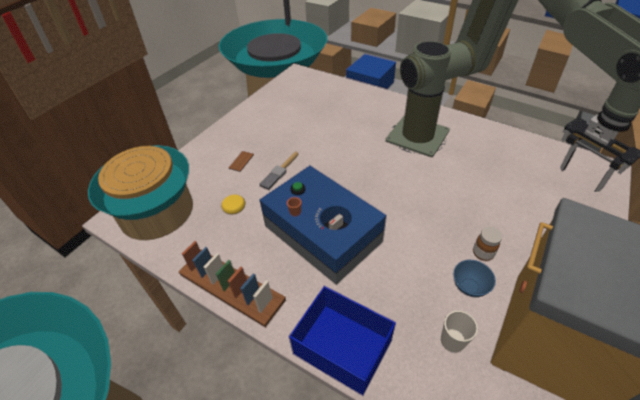

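The top view shows the box at about (322,195), yawed. The dial is at (305,188), the button at (350,199) and the cup at (337,175). The side view agrees. Next I'll fit the blue top in both cameras to get the yaw and the dial centre.

```bash
cat > h.py <<'E'
import numpy as np, cv2
from workcell import read_state, optics, arm, spotter
def back(r,px,z):
    u=cv2.undistortPoints(np.float64(px).reshape(-1,1,2),r["intrinsics"],r["dist"]).reshape(-1,2)
    R=cv2.Rodrigues(r["rvec"])[0];c=-R.T@np.ravel(r["tvec"])
    d=np.c_[u,np.ones(len(u))]@R
    return c+d*((z-c[2])/d[:,2])[:,None]
def proj(r,P): return cv2.projectPoints(np.float64(P).reshape(-1,3),r["rvec"],r["tvec"],r["intrinsics"],r["dist"])[0].reshape(-1,2)
E
python3 - <<'E'
from h import *
for c in("top","side"):
    r=optics.read_camera(c);im=r["img"];hsv=cv2.cvtColor(im,cv2.COLOR_RGB2HSV)
    px=proj(r,[[.59,-.065,.12]])[0]
    m=cv2.inRange(hsv,(100,120,50 if c=="top" else 60),(125,255,255))
    n,l,st,ce=cv2.connectedComponentsWithStats(m)
    i=1+np.argmin([np.linalg.norm(ce[k]-px)-st[k,4]*.01 for k in range(1,n)])
    cn=max(cv2.findContours((l==i).astype('uint8'),cv2.RETR_EXTERNAL,cv2.CHAIN_APPROX_NONE)[0],key=cv2.contourArea)
    w=back(r,cn.reshape(-1,2),.12)[:,:2]
    (cx,cy),s,a=cv2.minAreaRect((w*1000).astype(np.float32))
    print(c,px,st[i],(cx,cy),s,a)
    o=im.copy();cv2.drawContours(o,[cn],-1,(255,255,0),1)
    x,y=px.astype(int);cr=o[y-60:y+60,x-80:x+80]
    cv2.imwrite(f"pics/{c}1.png",cv2.resize(cr,None,fx=5,fy=5,interpolation=cv2.INTER_CUBIC)[:,:,::-1])
    for n in("control_box","well_rim","dial_grip","start_top"):
        print(n,[([round(v,4) for v in d["location"]],round(d["conf"],2)) for d in spotter.spot_point(n,c)[:1]])
E
```

```text
top [320.76100192 191.64656563] [ 272  156   99   77 4360] (584.152587890625, -65.45613098144531) (292.29241943359375, 198.1177520751953) 77.05902862548828
control_box [([0.5842, -0.0672, -0.0011], 0.84)]
well_rim [([0.5997, -0.01, 0.1216], 0.73)]
dial_grip [([0.6011, -0.0123, 0.0997], 0.54)]
start_top [([0.5651, -0.1539, 0.1464], 0.43)]
side [319.72505563 206.80353495] [ 261  167  124  105 5984] (605.7574462890625, -52.41307067871094) (319.18310546875, 221.9835662841797) 76.947021484375
control_box [([0.5892, -0.0585, -0.0007], 0.69)]
well_rim [([0.602, -0.007, 0.1185], 0.68)]
dial_grip [([0.6034, -0.0127, 0.101], 0.48)]
start_top [([0.5685, -0.1512, 0.1397], 0.65)]
```

Yaw is about -13.0° and the dial is near (0.600, -0.0115). I'll move over it.

```bash
python3 -m jog '[{"dp":[-0.8,-0.5,0],"twist":[0,0,0],"hand":1},{"dp":[-0.8,-0.5,0],"twist":[0,0,0],"hand":0.4},{"dp":[-0.8,-0.5,0],"twist":[0,0,0],"hand":0.4},{"dp":[-0.8,-0.5,0],"twist":[0,0,0],"hand":0.4},{"dp":[-0.8,-0.5,0],"twist":[0,0,0],"hand":0.4},{"dp":[-0.8,-0.5,0],"twist":[0,0,0],"hand":0.4},{"dp":[-0.8,-0.5,0],"twist":[0,0,0],"hand":0.4},{"dp":[-0.8,-0.5,0],"twist":[0,0,0],"hand":0.4}]' 20
cat > togo.py <<'E'
import sys
from h import *
from scipy.spatial.transform import Rotation as Ro
s=read_state();R=Ro.from_quat(s["ee_rot"]);t=np.array([float(v) for v in sys.argv[1:4]])
M=R.as_matrix();print("t",round(s["clock"],2),"pos",s["position"].round(4),"yaw_y",np.degrees(np.arctan2(M[1,1],M[0,1])).round(2),"tilt",M[:,2].round(3),"F",s["wrist_force"].round(1),"T",s["torque"].round(3),"op",round(s["opening"],4))
print("dp units",(M.T@(t-s["position"])/.04).round(2))
if len(sys.argv)>4:
    a=np.radians(float(sys.argv[4]));W=np.c_[[np.sin(a),-np.cos(a),0],[np.cos(a),np.sin(a),0],[0,0,-1]]
    print("twist units",(np.degrees((R.inv()*Ro.from_matrix(W)).as_rotvec())/6).round(2))
E
python3 togo.py .600 -.0115 .19 77
```

```text
clock: 1.77
position: [0.3987, 0.2803, 0.2057]
ee_rot: [0.199, 0.98, 0.0, 0.0]
wrist_force: [1.1, 0.3, 0.2]
opening: 0.0509
t 1.77 pos [0.3987 0.2803 0.2057] yaw_y 66.99 tilt [ 0.001  0.    -1.   ] F [1.1 0.3 0.2] T [-0.    -0.051 -0.016] op 0.0509
dp units [-7.48 -4.75  0.39]Traceback (most recent call last):
  File "togo.py", line 9, in <module>
    print("twist units",(np.degrees((R.inv()*Ro.from_matrix(W)).as_rotvec())/6).round(2))
                                             ~~~~~~~~~~~~~~^^^
  File "scipy/spatial/transform/_rotation.pyx", line 1143, in scipy.spatial.transform._rotation.Rotation.from_matrix
ValueError: Non-positive determinant (left-handed or null coordinate frame) in rotation matrix 0: [[ 0.97437006  0.22495105  0.        ]
 [-0.22495105  0.97437006  0.        ]
 [ 0.          0.         -1.        ]].
```

```bash
sed -i 's/\[np.sin(a),-np.cos(a),0\]/[-np.sin(a),np.cos(a),0]/' togo.py; python3 -m jog '[{"dp":[-0.8,-0.5,0],"twist":[0,0,0],"hand":0.4},{"dp":[-0.8,-0.5,0],"twist":[0,0,0],"hand":0.4},{"dp":[-0.8,-0.5,0],"twist":[0,0,0],"hand":0.4},{"dp":[-0.8,-0.5,0],"twist":[0,0,0],"hand":0.4},{"dp":[-0.8,-0.5,0],"twist":[0,0,0],"hand":0.4},{"dp":[-0.8,-0.5,0],"twist":[0,0,0],"hand":0.4},{"dp":[-0.8,-0.5,0],"twist":[0,0,0],"hand":0.4},{"dp":[-0.8,-0.5,0.4],"twist":[0,0,-0.8],"hand":0.4},{"dp":[-0.5,-0.3,0],"twist":[0,0,-0.8],"hand":0.4},{"dp":[0,0,0],"twist":[0,0,0],"hand":0.4}]'; python3 togo.py .600 -.0115 .19 77
```

```text
clock: 2.6
position: [0.5881, 0.0125, 0.1883]
ee_rot: [0.118, 0.993, -0.001, 0.0]
wrist_force: [0.4, -0.8, 0.1]
opening: 0.0377
t 2.6 pos [0.5881 0.0125 0.1883] yaw_y 76.42 tilt [-0.    -0.001 -1.   ] F [ 0.4 -0.8  0.1] T [ 0.029  0.02  -0.026] op 0.0377
dp units [-0.43 -0.51 -0.04]
twist units [-0.01  0.   -0.1 ]
```

```bash
python3 -m jog '[{"dp":[-0.43,-0.5,0],"twist":[0,0,-0.1],"hand":0.4},{"dp":[0,0,0.8],"twist":[0,0,0],"hand":0.4},{"dp":[0,0,0],"twist":[0,0,0],"hand":0.4},{"dp":[0,0,0],"twist":[0,0,0],"hand":0.4}]'; python3 togo.py .600 -.0115 .15 77
python3 - <<'E'
from h import *
ims=[]
for c in("side","top"):
    r=optics.read_camera(c)
    for n in("well_rim","dial_grip","start_top"):
        print(c,n,[([round(v,4) for v in d["location"]],round(d["conf"],2)) for d in spotter.spot_point(n,c)[:1]])
    x,y=proj(r,[[.6,-.011,.13]])[0].astype(int)
    ims.append(cv2.resize(r["img"][y-35:y+35,x-35:x+35],(400,400),interpolation=cv2.INTER_CUBIC))
cv2.imwrite("pics/a.png",np.hstack(ims)[:,:,::-1])
E
```

```text
clock: 2.93
position: [0.596, -0.0057, 0.1556]
ee_rot: [0.112, 0.994, 0.0, -0.003]
wrist_force: [0.5, 0.7, -0.4]
opening: 0.0374
t 2.93 pos [ 0.596  -0.0057  0.1556] yaw_y 77.15 tilt [-0.006  0.001 -1.   ] F [ 0.5  0.7 -0.4] T [ 0.058 -0.039  0.04 ] op 0.0374
dp units [-0.13 -0.12  0.14]
twist units [ 0.   -0.06  0.03]
side well_rim []
side dial_grip [([0.6041, -0.0136, 0.1006], 0.44)]
side start_top [([0.5689, -0.1544, 0.1373], 0.48)]
top well_rim [([0.5995, -0.0129, 0.1233], 0.88)]
top dial_grip [([0.602, -0.0094, 0.1012], 0.49)]
top start_top [([0.5628, -0.1557, 0.145], 0.43)]
```

View pics/a.png

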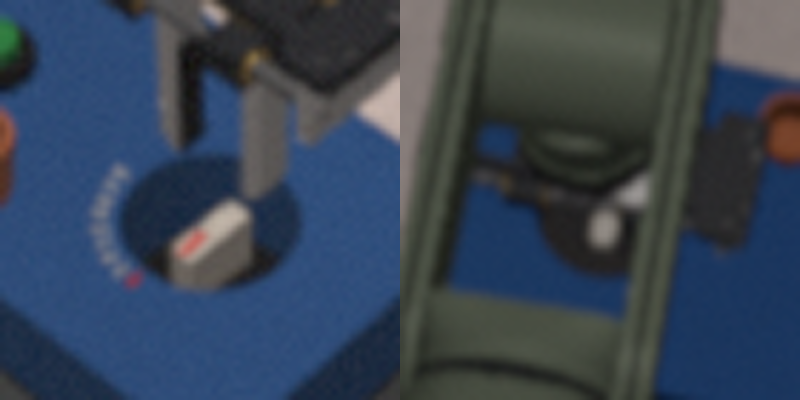

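The side crop shows the bar in the well at (210,245), with the fingers above it and slightly up-left. The residual offset is a few mm, so I'll correct that and go on down.

```bash
python3 -m jog '[{"dp":[0,0,0],"twist":[0,0,0],"hand":0.35},{"dp":[0,0,0],"twist":[0,0,0],"hand":0.35}]' >/dev/null; python3 togo.py .6015 -.011 .12 77
```

```text
t 3.5 pos [ 0.5984 -0.0066  0.1578] yaw_y 77.18 tilt [ 0. -0. -1.] F [0.2 0.1 0.1] T [0.013 0.003 0.066] op 0.0329
dp units [-0.1  -0.09  0.94]
twist units [0.   0.   0.03]
```

```bash
python3 -m jog '[{"dp":[-0.1,-0.09,0.2],"twist":[0,0,0],"hand":0.35},{"dp":[0,0,0.4],"twist":[0,0,0],"hand":0.35},{"dp":[0,0,0.34],"twist":[0,0,0],"hand":0.35},{"dp":[0,0,0],"twist":[0,0,0],"hand":0.35},{"dp":[0,0,0],"twist":[0,0,0],"hand":0.35},{"dp":[0,0,0],"twist":[0,0,0],"hand":0.35}]' >/dev/null; python3 togo.py .6015 -.011 .084 77
python3 - <<'E'
from h import *
r=optics.read_camera("side")
x,y=proj(r,[[.6,-.011,.12]])[0].astype(int)
cv2.imwrite("pics/b.png",cv2.resize(r["img"][y-30:y+30,x-40:x+40],(800,600),interpolation=cv2.INTER_CUBIC)[:,:,::-1])
E
```

```text
t 4.0 pos [ 0.6018 -0.0113  0.1201] yaw_y 77.17 tilt [ 0. -0. -1.] F [-0.9 -0.7  0.6] T [-0.019  0.007 -0.002] op 0.033
dp units [0.01 0.01 0.9 ]
twist units [-0.    0.    0.03]
```

View pics/b.png

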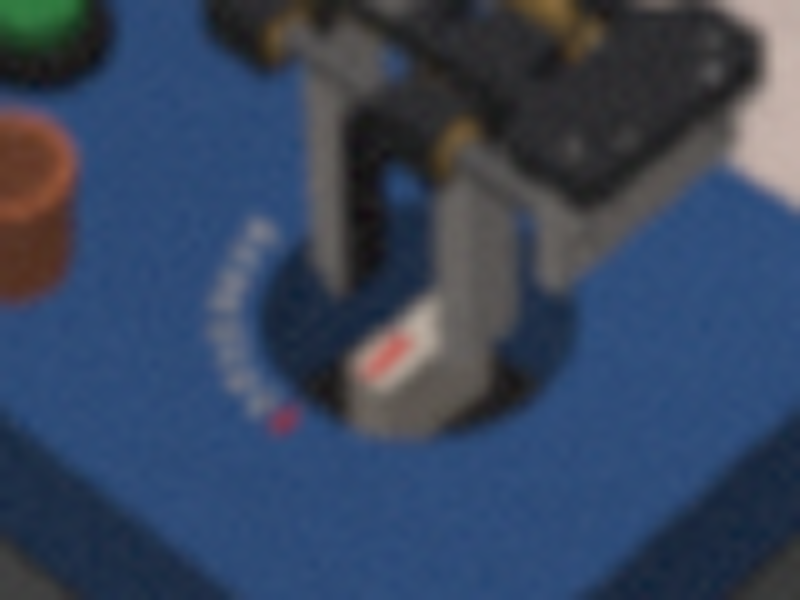

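The fingers straddle the bar (bar at about (410,370), fingers at (330,290) and (480,340)). I'll go down to grip height while watching the force.

```bash
python3 -m jog '[{"dp":[0,0,0.3],"twist":[0,0,0],"hand":0.35},{"dp":[0,0,0.3],"twist":[0,0,0],"hand":0.35},{"dp":[0,0,0.3],"twist":[0,0,0],"hand":0.35},{"dp":[0,0,0],"twist":[0,0,0],"hand":0.35},{"dp":[0,0,0],"twist":[0,0,0],"hand":0.35}]' >/dev/null; python3 togo.py .6015 -.011 .084 77
python3 -m jog '[{"dp":[0,0,0],"twist":[0,0,0],"hand":0.2},{"dp":[0,0,0],"twist":[0,0,0],"hand":0.15},{"dp":[0,0,0],"twist":[0,0,0],"hand":0.1},{"dp":[0,0,0],"twist":[0,0,0],"hand":0},{"dp":[0,0,0],"twist":[0,0,0],"hand":0}]' 8 >/dev/null; python3 togo.py .6015 -.011 .084 77
```

```text
t 4.47 pos [ 0.5999 -0.0108  0.0819] yaw_y 77.18 tilt [-0.004  0.001 -1.   ] F [ 0.6  0.1 -0.7] T [ 0.042 -0.001 -0.012] op 0.0326
dp units [-0.04  0.   -0.05]
twist units [-0.   -0.04  0.03]
t 4.88 pos [ 0.6021 -0.0105  0.0846] yaw_y 77.17 tilt [ 0.002  0.001 -1.   ] F [1.  1.9 1.6] T [ 0.473 -0.206 -0.052] op 0.0141
dp units [ 0.01 -0.02  0.01]
twist units [0.01 0.02 0.03]
```

```bash
python3 -m jog '[{"dp":[0,0.03,0],"twist":[0,0,0],"hand":0},{"dp":[0,0,0],"twist":[0,0,0],"hand":0},{"dp":[0,0,0],"twist":[0,0,0],"hand":0}]' 8 >/dev/null; python3 togo.py .6015 -.011 .084 77
python3 -m jog '[{"dp":[0,0,0],"twist":[0,0,0],"hand":0},{"dp":[0,0,0],"twist":[0,0,0],"hand":0},{"dp":[0,0,0],"twist":[0,0,0],"hand":0}]' 50 >/dev/null; python3 togo.py .6015 -.011 .084 77
```

```text
t 5.13 pos [ 0.6022 -0.0102  0.0845] yaw_y 77.18 tilt [ 0.001 -0.001 -1.   ] F [0.1 0.3 1.4] T [-0.014 -0.032 -0.067] op 0.0139
dp units [ 0.01 -0.02  0.01]
twist units [-0.    0.01  0.03]
t 5.38 pos [ 0.6021 -0.0102  0.0843] yaw_y 77.17 tilt [ 0.001 -0.001 -1.   ] F [ 0.5 -0.6  3.1] T [-0.099 -0.2   -0.138] op 0.0139
dp units [ 0.01 -0.02  0.01]
twist units [-0.    0.01  0.03]
```

```bash
python3 -m jog '[{"dp":[0,0,0.08],"twist":[0,0,0],"hand":0},{"dp":[0,0,0.08],"twist":[0,0,0],"hand":0},{"dp":[0,0,0],"twist":[0,0,0],"hand":0},{"dp":[0,0,0],"twist":[0,0,0],"hand":0},{"dp":[0,0,0],"twist":[0,0,0],"hand":0}]' >/dev/null; python3 togo.py .6015 -.011 .078 77
```

```text
t 5.8 pos [ 0.6023 -0.0102  0.0785] yaw_y 77.18 tilt [ 0.001 -0.001 -1.   ] F [-2.2 -0.5  8.4] T [-0.121  0.228 -0.093] op 0.0135
dp units [ 0.01 -0.02  0.01]
twist units [-0.    0.01  0.03]
```

```bash
python3 -m jog '[{"dp":[0,0,0.03],"twist":[0,0,0.3],"hand":0},{"dp":[0,0,0],"twist":[0,0,0.4],"hand":0},{"dp":[0,0,0],"twist":[0,0,0],"hand":0},{"dp":[0,0,0],"twist":[0,0,0],"hand":0}]' >/dev/null; python3 togo.py .6023 -.0102 .078 77
python3 -m jog '[{"dp":[0,0,0],"twist":[0,0,0.4],"hand":0},{"dp":[0,0,0],"twist":[0,0,0.4],"hand":0},{"dp":[0,0,0],"twist":[0,0,0],"hand":0},{"dp":[0,0,0],"twist":[0,0,0],"hand":0}]' >/dev/null; python3 togo.py .6023 -.0102 .078 77
```

```text
t 6.13 pos [ 0.6023 -0.0103  0.0776] yaw_y 72.99 tilt [ 0.001 -0.001 -1.   ] F [-2.  -0.4  8.9] T [-0.153  0.379 -0.034] op 0.0138
dp units [-0.    0.   -0.01]
twist units [-0.    0.01 -0.67]
t 6.47 pos [ 0.6023 -0.0103  0.0776] yaw_y 68.19 tilt [ 0.001 -0.001 -1.   ] F [-0.5 -0.   9.5] T [-0.202  0.404 -0.007] op 0.0135
dp units [ 0.    0.   -0.01]
twist units [-0.01  0.01 -1.47]
```

It turns freely past the post at 0.157 rad. Next I go to about 0.68 rad, watching for any load.

```bash
python3 -m jog '[{"dp":[0,0,0],"twist":[0,0,0.5],"hand":0},{"dp":[0,0,0],"twist":[0,0,0.5],"hand":0},{"dp":[0,0,0],"twist":[0,0,0.5],"hand":0},{"dp":[0,0,0],"twist":[0,0,0.5],"hand":0},{"dp":[0,0,0],"twist":[0,0,0.5],"hand":0},{"dp":[0,0,0],"twist":[0,0,0],"hand":0},{"dp":[0,0,0],"twist":[0,0,0],"hand":0}]' >/dev/null; python3 togo.py .6023 -.0102 .078 38.2
python3 -m jog '[{"dp":[0,0,0],"twist":[0,0,0.5],"hand":0},{"dp":[0,0,0],"twist":[0,0,0.5],"hand":0},{"dp":[0,0,0],"twist":[0,0,0.5],"hand":0},{"dp":[0,0,0],"twist":[0,0,0.5],"hand":0},{"dp":[0,0,0],"twist":[0,0,0.5],"hand":0},{"dp":[0,0,0],"twist":[0,0,0],"hand":0},{"dp":[0,0,0],"twist":[0,0,0],"hand":0},{"dp":[0,0,0],"twist":[0,0,0],"hand":0}]' >/dev/null; python3 togo.py .6023 -.0102 .078 38.2; python3 -c "
from h import *
for _ in range(1): print(read_state()['tau'].round(3))"
```

```text
t 7.05 pos [ 0.6021 -0.0106  0.0775] yaw_y 53.19 tilt [ 0.001 -0.001 -1.   ] F [-1.8 -0.7  9. ] T [-0.374  0.403 -0.069] op 0.0136
dp units [ 0.    0.01 -0.01]
twist units [-0.    0.01  2.5 ]
t 7.72 pos [ 0.6019 -0.0107  0.0775] yaw_y 38.2 tilt [ 0.    -0.002 -1.   ] F [-2.2 -1.4  9.5] T [-0.366  0.518 -0.057] op 0.0135
dp units [ 0.01  0.02 -0.01]
twist units [-0.01  0.02 -0.  ]
[  1.078 -36.602 -22.29    0.708  -0.604  -0.046]
```

```bash
cat > chk.py <<'E'
import sys
from h import *
S=[]
for i in range(4):
    optics.read_camera("side"); S.append(read_state())
M=lambda k:np.mean([s[k] for s in S],0)
q=S[-1]["ee_rot"]; yaw=np.degrees(2*np.arctan2(q[1],q[0]))-90
tz=M("torque")[2]; f=M("wrist_force")
print("dial~",round(np.radians(77.18-yaw),3),"Tz",round(tz,3),[round(s["torque"][2],3) for s in S],"tau6",M("tau")[5].round(3),"F",f.round(1),"z",S[-1]["position"][2].round(4),flush=True)
sys.exit(tz>float(sys.argv[1]))
E
python3 chk.py 0.04 && python3 -m jog '[{"dp":[0,0,0],"twist":[0,0,0.33],"hand":0},{"dp":[0,0,0],"twist":[0,0,0],"hand":0}]' >/dev/null && python3 chk.py 0.04 && python3 -m jog '[{"dp":[0,0,0],"twist":[0,0,0.33],"hand":0},{"dp":[0,0,0],"twist":[0,0,0],"hand":0}]' >/dev/null && python3 chk.py 0.04 && python3 -m jog '[{"dp":[0,0,0],"twist":[0,0,0.33],"hand":0},{"dp":[0,0,0],"twist":[0,0,0],"hand":0}]' >/dev/null && python3 chk.py 0.04 && python3 -m jog '[{"dp":[0,0,0],"twist":[0,0,0.33],"hand":0},{"dp":[0,0,0],"twist":[0,0,0],"hand":0}]' >/dev/null && python3 chk.py 0.04
```

```text
dial~ 0.68 Tz -0.059 [np.float64(-0.037), np.float64(-0.055), np.float64(-0.098), np.float64(-0.044)] tau6 -0.047 F [-1.7 -1.7  9.5] z 0.0775False
```

```bash
sed -i 's/sys.exit(.*/sys.exit(int(tz>float(sys.argv[1]) or M("tau")[5]<-0.12))/' chk.py
python3 -m jog '[{"dp":[0,0,0],"twist":[0,0,0.33],"hand":0},{"dp":[0,0,0],"twist":[0,0,0],"hand":0}]' >/dev/null && python3 chk.py 0.04 && python3 -m jog '[{"dp":[0,0,0],"twist":[0,0,0.33],"hand":0},{"dp":[0,0,0],"twist":[0,0,0],"hand":0}]' >/dev/null && python3 chk.py 0.04 && python3 -m jog '[{"dp":[0,0,0],"twist":[0,0,0.33],"hand":0},{"dp":[0,0,0],"twist":[0,0,0],"hand":0}]' >/dev/null && python3 chk.py 0.04 && python3 -m jog '[{"dp":[0,0,0],"twist":[0,0,0.33],"hand":0},{"dp":[0,0,0],"twist":[0,0,0],"hand":0}]' >/dev/null && python3 chk.py 0.04
```

```text
dial~ 0.715 Tz -0.084 [np.float64(-0.085), np.float64(-0.072), np.float64(-0.112), np.float64(-0.064)] tau6 -0.033 F [-1.9 -1.8  9.3] z 0.0775
dial~ 0.75 Tz -0.069 [np.float64(-0.014), np.float64(-0.086), np.float64(-0.111), np.float64(-0.063)] tau6 -0.033 F [-2.  -1.9  8.9] z 0.0775
dial~ 0.784 Tz -0.027 [np.float64(-0.014), np.float64(-0.08), np.float64(-0.045), np.float64(0.03)] tau6 -0.032 F [-1.8 -2.2  9.1] z 0.0774
dial~ 0.819 Tz -0.046 [np.float64(-0.049), np.float64(-0.018), np.float64(-0.018), np.float64(-0.098)] tau6 -0.032 F [-2.4 -2.4  8.9] z 0.0774
```

```bash
python3 -m jog '[{"dp":[0,0,0],"twist":[0,0,0.33],"hand":0},{"dp":[0,0,0],"twist":[0,0,0],"hand":0}]' >/dev/null && python3 chk.py 0.04 && python3 -m jog '[{"dp":[0,0,0],"twist":[0,0,0.33],"hand":0},{"dp":[0,0,0],"twist":[0,0,0],"hand":0}]' >/dev/null && python3 chk.py 0.04 && python3 -m jog '[{"dp":[0,0,0],"twist":[0,0,0.33],"hand":0},{"dp":[0,0,0],"twist":[0,0,0],"hand":0}]' >/dev/null && python3 chk.py 0.04 && python3 -m jog '[{"dp":[0,0,0],"twist":[0,0,0.33],"hand":0},{"dp":[0,0,0],"twist":[0,0,0],"hand":0}]' >/dev/null && python3 chk.py 0.04 && python3 -m jog '[{"dp":[0,0,0],"twist":[0,0,0.33],"hand":0},{"dp":[0,0,0],"twist":[0,0,0],"hand":0}]' >/dev/null && python3 chk.py 0.04 && python3 -m jog '[{"dp":[0,0,0],"twist":[0,0,0.33],"hand":0},{"dp":[0,0,0],"twist":[0,0,0],"hand":0}]' >/dev/null && python3 chk.py 0.04
```

```text
dial~ 0.853 Tz -0.067 [np.float64(-0.01), np.float64(-0.121), np.float64(-0.053), np.float64(-0.083)] tau6 -0.032 F [-2.2 -1.8  9.4] z 0.0774
dial~ 0.888 Tz -0.067 [np.float64(-0.076), np.float64(-0.075), np.float64(-0.052), np.float64(-0.065)] tau6 -0.032 F [-2.1 -1.9  9.2] z 0.0774
dial~ 0.922 Tz -0.066 [np.float64(-0.03), np.float64(-0.126), np.float64(-0.008), np.float64(-0.099)] tau6 -0.032 F [-2.2 -1.8  9.3] z 0.0774
dial~ 0.957 Tz -0.054 [np.float64(-0.04), np.float64(-0.035), np.float64(-0.051), np.float64(-0.089)] tau6 -0.032 F [-1.7 -2.   9.1] z 0.0774
dial~ 0.991 Tz -0.054 [np.float64(-0.08), np.float64(-0.008), np.float64(-0.028), np.float64(-0.099)] tau6 -0.032 F [-2.3 -2.1  8.9] z 0.0774
dial~ 1.026 Tz -0.005 [np.float64(0.005), np.float64(0.003), np.float64(-0.025), np.float64(-0.005)] tau6 -0.01 F [-2.5 -1.9  9.2] z 0.0774
```

Load begins at about 1.026, with Tz up about 0.055. I'll continue in 1° steps.

```bash
sed -i 's/ or M("tau")\[5\]<-0.12/ or M("tau")[5]>0.15/' chk.py
python3 -m jog '[{"dp":[0,0,0],"twist":[0,0,0.16],"hand":0},{"dp":[0,0,0],"twist":[0,0,0],"hand":0}]' >/dev/null && python3 chk.py 0.08 && python3 -m jog '[{"dp":[0,0,0],"twist":[0,0,0.16],"hand":0},{"dp":[0,0,0],"twist":[0,0,0],"hand":0}]' >/dev/null && python3 chk.py 0.08
```

```text
dial~ 1.042 Tz 0.068 [np.float64(0.071), np.float64(0.071), np.float64(0.082), np.float64(0.05)] tau6 0.067 F [-2.2 -2.1  9.5] z 0.0774
dial~ 1.059 Tz 0.11 [np.float64(0.154), np.float64(0.116), np.float64(0.087), np.float64(0.084)] tau6 0.111 F [-2.1 -2.1  9.1] z 0.0774
```

Load is about 0.15–0.17 N m over friction, which is firm and within the safe range. I'll let the dial rise in the grip, then release it and withdraw.

```bash
python3 -m jog '[{"dp":[0,0,0],"twist":[0,0,0],"hand":0},{"dp":[0,0,-0.09],"twist":[0,0,0],"hand":0},{"dp":[0,0,-0.08],"twist":[0,0,0],"hand":0},{"dp":[0,0,0],"twist":[0,0,0],"hand":0},{"dp":[0,0,0],"twist":[0,0,0],"hand":0}]' >/dev/null; python3 chk.py 0.2
python3 -m jog '[{"dp":[0,0,0],"twist":[0,0,0],"hand":0.3},{"dp":[0,0,0],"twist":[0,0,0],"hand":0.3},{"dp":[0,0,0],"twist":[0,0,0],"hand":0.3},{"dp":[0,0,0],"twist":[0,0,0],"hand":0.3},{"dp":[0,0,0],"twist":[0,0,0],"hand":0.3}]'; python3 chk.py 1
python3 -m jog '[{"dp":[0,0,-0.5],"twist":[0,0,0],"hand":0.3},{"dp":[0,0,-0.8],"twist":[0,0,0],"hand":0.3},{"dp":[0,0,-0.9],"twist":[0,0,0],"hand":0.3},{"dp":[0,0,-0.9],"twist":[0,0,0],"hand":0.3},{"dp":[0,0,0],"twist":[0,0,0],"hand":0},{"dp":[0,0,0],"twist":[0,0,0],"hand":0},{"dp":[0,0,0],"twist":[0,0,0],"hand":0}]' 
python3 togo.py .567 -.155 .17 13
python3 - <<'E'
from h import *
r=optics.read_camera("side")
for c in ("side","top"):
    if c=="top": optics.read_camera(c)
    print([([round(v,4) for v in d["location"]],round(d["conf"],2)) for d in spotter.spot_point("start_top",c)[:1]])
x,y=proj(r,[[.585,-.07,.13]])[0].astype(int)
cv2.imwrite("pics/c.png",cv2.resize(r["img"][y-45:y+45,x-60:x+60],(800,600),interpolation=cv2.INTER_CUBIC)[:,:,::-1])
E
```

```text
dial~ 1.059 Tz 0.095 [np.float64(0.041), np.float64(0.099), np.float64(0.138), np.float64(0.103)] tau6 0.113 F [-0.6 -3.2  5.3] z 0.0831
clock: 13.35
position: [0.6012, -0.0095, 0.0823]
ee_rot: [0.599, 0.801, -0.0, -0.001]
wrist_force: [-0.7, -0.5, -0.7]
opening: 0.0284
dial~ 1.06 Tz -0.012 [np.float64(-0.065), np.float64(-0.036), np.float64(0.022), np.float64(0.032)] tau6 0.0 F [-0.   0.2  0.3] z 0.0829
clock: 14.13
position: [0.6014, -0.0098, 0.2068]
ee_rot: [0.599, 0.801, -0.0, -0.0]
wrist_force: [-0.1, -0.2, -1.2]
opening: 0.0119
t 14.13 pos [ 0.6014 -0.0098  0.2068] yaw_y 16.46 tilt [-0.  0. -1.] F [-0.1 -0.2 -1.2] T [-0.036  0.087  0.02 ] op 0.0119
dp units [-3.24 -1.85  0.92]
twist units [-0.   -0.    0.58]
[([0.569, -0.1553, 0.1377], 0.53)]
[([0.5638, -0.1567, 0.1433], 0.38)]
```

View pics/c.png

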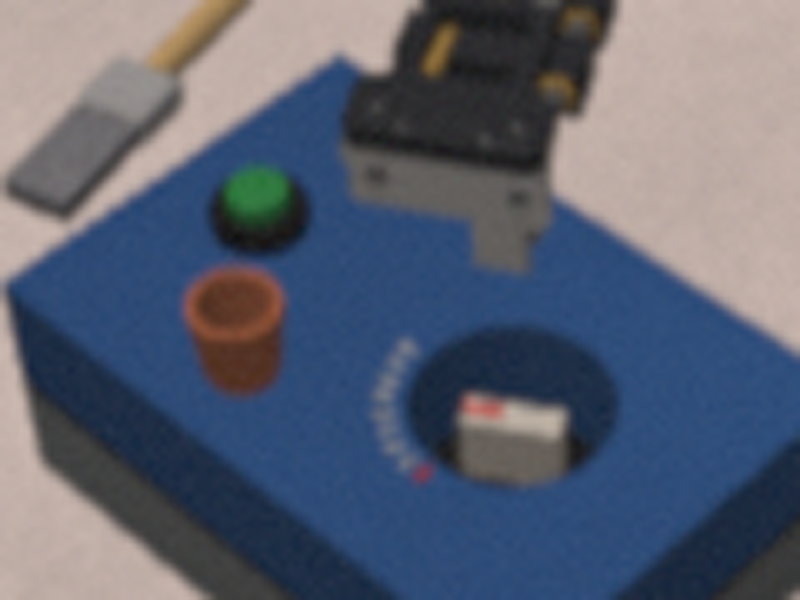

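The side crop shows the pots and brush in place and the dial turned and free, with its pointer at (480,408). The button is at (258,195). Moving over the button with shut fingers.

```bash
python3 -m jog '[{"dp":[-0.8,-0.45,0],"twist":[0,0,0],"hand":0},{"dp":[-0.8,-0.45,0],"twist":[0,0,0],"hand":0},{"dp":[-0.8,-0.45,0],"twist":[0,0,0],"hand":0},{"dp":[-0.87,-0.48,0],"twist":[0,0,0],"hand":0},{"dp":[0,0,0.9],"twist":[0,0,0],"hand":0},{"dp":[0,0,0],"twist":[0,0,0],"hand":0},{"dp":[0,0,0],"twist":[0,0,0],"hand":0},{"dp":[0,0,0],"twist":[0,0,0],"hand":0}]' 
python3 togo.py .568 -.156 .145
python3 - <<'E'
from h import *
r=optics.read_camera("side")
x,y=proj(r,[[.585,-.11,.13]])[0].astype(int)
cv2.imwrite("pics/d.png",cv2.resize(r["img"][y-45:y+45,x-60:x+60],(800,600),interpolation=cv2.INTER_CUBIC)[:,:,::-1])
E
```

```text
clock: 15.0
position: [0.5683, -0.1552, 0.1707]
ee_rot: [0.598, 0.801, -0.0, -0.001]
wrist_force: [0.5, 1.4, 0.3]
opening: 0.0005
t 15.0 pos [ 0.5683 -0.1552  0.1707] yaw_y 16.5 tilt [-0.001  0.001 -1.   ] F [0.5 1.4 0.3] T [-0.081  0.053  0.028] op 0.0005
dp units [-0.02 -0.01  0.64]
```

View pics/d.png

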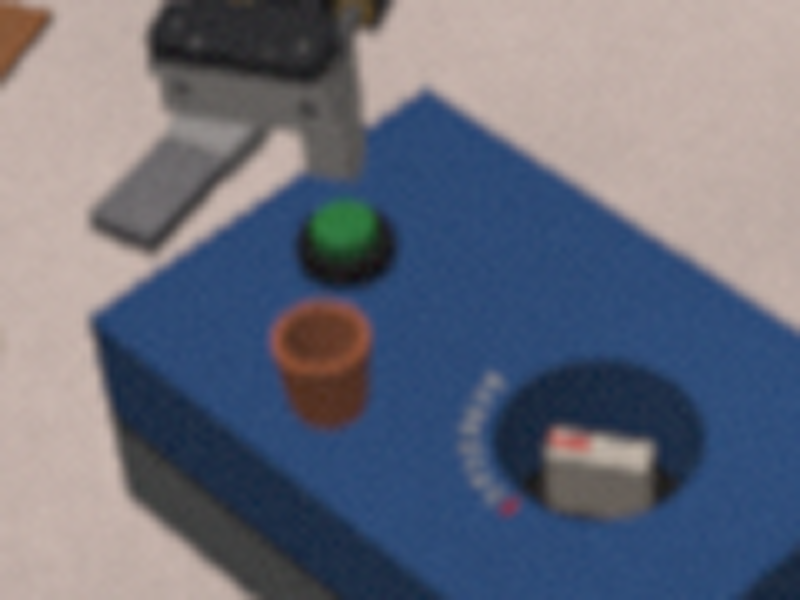

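The fingertip at (335,175) is right above the button at (345,225). Now I lower it in small steps, feeling for contact.

```bash
python3 -m jog '[{"dp":[0,0,0.3],"twist":[0,0,0],"hand":0},{"dp":[0,0,0.3],"twist":[0,0,0],"hand":0},{"dp":[0,0,0],"twist":[0,0,0],"hand":0},{"dp":[0,0,0],"twist":[0,0,0],"hand":0}]' >/dev/null;python3 chk.py 9
python3 -m jog '[{"dp":[0,0,0.06],"twist":[0,0,0],"hand":0},{"dp":[0,0,0],"twist":[0,0,0],"hand":0}]' >/dev/null;python3 chk.py 9
python3 -m jog '[{"dp":[0,0,0.06],"twist":[0,0,0],"hand":0},{"dp":[0,0,0],"twist":[0,0,0],"hand":0}]' >/dev/null;python3 chk.py 9
python3 -m jog '[{"dp":[0,0,0.06],"twist":[0,0,0],"hand":0},{"dp":[0,0,0],"twist":[0,0,0],"hand":0}]' >/dev/null;python3 chk.py 9
```

```text
dial~ 1.06 Tz -0.006 [np.float64(-0.044), np.float64(0.033), np.float64(-0.0), np.float64(-0.011)] tau6 -0.0 F [-0.2 -0.1 -0.3] z 0.1475
dial~ 1.06 Tz -0.007 [np.float64(-0.03), np.float64(-0.018), np.float64(0.01), np.float64(0.008)] tau6 0.0 F [ 0.2  0.6 -0. ] z 0.1447
dial~ 1.06 Tz -0.003 [np.float64(0.005), np.float64(0.039), np.float64(-0.045), np.float64(-0.011)] tau6 0.0 F [ 0.5 -0.1  0.8] z 0.1424
dial~ 1.06 Tz 0.01 [np.float64(0.028), np.float64(0.057), np.float64(0.002), np.float64(-0.046)] tau6 -0.0 F [0.1 0.  2.7] z 0.1402
```

```bash
python3 -m jog '[{"dp":[0,0,0.05],"twist":[0,0,0],"hand":0},{"dp":[0,0,0],"twist":[0,0,0],"hand":0}]' >/dev/null;python3 chk.py 9
python3 -m jog '[{"dp":[0,0,0.04],"twist":[0,0,0],"hand":0},{"dp":[0,0,0],"twist":[0,0,0],"hand":0}]' >/dev/null;python3 chk.py 9
python3 -m jog '[{"dp":[0,0,0.03],"twist":[0,0,0],"hand":0},{"dp":[0,0,0],"twist":[0,0,0],"hand":0}]' >/dev/null;python3 chk.py 9
```

```text
dial~ 1.06 Tz 0.018 [np.float64(0.019), np.float64(-0.027), np.float64(0.046), np.float64(0.035)] tau6 -0.0 F [ 0.1 -0.3  4.1] z 0.1381
dial~ 1.06 Tz 0.01 [np.float64(0.01), np.float64(-0.006), np.float64(0.01), np.float64(0.026)] tau6 -0.0 F [ 0.1 -0.3  5. ] z 0.1365
dial~ 1.06 Tz -0.006 [np.float64(-0.011), np.float64(-0.027), np.float64(0.016), np.float64(-0.001)] tau6 -0.0 F [-1.8  0.8  8.4] z 0.1362
```

The button has bottomed: the force jumped to 8.4 N and z stopped. I'll let it go and check.

```bash
python3 -m jog '[{"dp":[0,0,-0.4],"twist":[0,0,0],"hand":0},{"dp":[0,0,-0.8],"twist":[0,0,0],"hand":0},{"dp":[0,0,-0.8],"twist":[0,0,0],"hand":0},{"dp":[0,-0.8,0],"twist":[0,0,0],"hand":0},{"dp":[0,-0.8,0],"twist":[0,0,0],"hand":0},{"dp":[0,0,0],"twist":[0,0,0],"hand":0},{"dp":[0,0,0],"twist":[0,0,0],"hand":0}]'
python3 - <<'E'
from h import *
r=optics.read_camera("side")
x,y=proj(r,[[.585,-.07,.13]])[0].astype(int)
k=800/120
im=cv2.resize(r["img"][y-45:y+45,x-60:x+60],(800,600),interpolation=cv2.INTER_CUBIC)
for th,col in((1.03,(255,255,0)),(0.9,(0,255,0))):
    a=np.radians(-13)-th; u=np.array([np.cos(a),np.sin(a)]);v=np.array([-u[1],u[0]])
    P=[[*(np.array([.602,-.0107])+sx*.021*u+sy*.007*v),.112] for sx,sy in((1,1),(1,-1),(-1,-1),(-1,1))]
    p=(proj(r,P)-[x-60,y-45]+.5)*k
    cv2.polylines(im,[p.astype(int)],True,col,1)
cv2.imwrite("pics/e.png",im[:,:,::-1])
E
```

```text
clock: 18.37
position: [0.5055, -0.1738, 0.2137]
ee_rot: [0.599, 0.801, 0.0, -0.001]
wrist_force: [0.8, -0.1, -0.3]
opening: 0.0004
```

View pics/e.png

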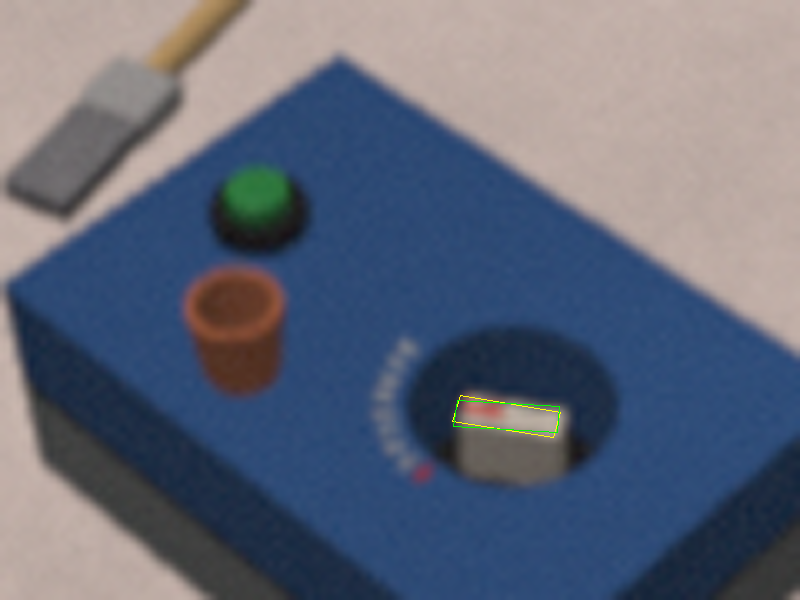

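The bar's edge slope (0.13) matches the 1.03 rad outline (0.14) and not 0.9 rad (0.06). The button is up, the cup hasn't moved and the arm is clear, so I'm handing in.

```bash
python3 -c "
from workcell import arm
print(arm.job_done())"
```

```text
the job is handed in; nothing more can be done
None
```

The kiln was started and the job handed in at about 18 s on the robot's clock. The hand-in reports no verdict, so what follows is from my own checks.

- **Dial:** I pushed it in about 6 mm at OFF and turned it clockwise in small steps. The limit stop began to bear at about 1.02 rad. I stopped at 1.059 rad, with about 0.15–0.17 N m over friction on the stop. I then let the dial spring most of the way out in the grip, opened the fingers and withdrew.
- **Button:** I pressed it with shut fingers until it bottomed. The force rose from 5.0 to 8.4 N while the height stayed at 136 mm. I then let it go and moved clear.
- **Last checks:** the final side picture shows the button up, the test cup and brush in place and the arm clear of the box. I did not check the other pots and tools again, but the arm went nowhere near them after the first move.
- **Dial angle after release:** the bar lies close to my 1.03 rad outline and clearly not at 0.9 rad. At this resolution the picture confirms the angle only roughly.
- **Torque readings:** the wrist torque was noisy, about ±0.05 N m, but the last joint's torque showed the same rise at the stop.

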